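# Pack out the gap beside a lens carrier

### The job

In the clamping bed there is an open gap between the lens carrier and the plain end cheek. Choose the two of the three packing blocks that together fill this gap snugly, and stand them side by side in it, stems up, fully down on the bed and roughly midway along the cheek, gently and without forcing. Leave the third block standing where it is.

Things in the scene. Friction and masses are not known exactly. Their poses are not given: they have to be found in the camera images.
- gap (a point): Middle of the gap's floor, 8 mm above the desk; bed fixed. y across the gap: grey carrier with round lens at +y, plain dark cheek (15 thick) at -y. Faces 48 mm, polished, apart up to 18 mm above the floor, then sloping back 6 mm each (lead-in) to 28 mm; lens top 35 mm up. Cheek 50, carrier 56 mm along x, centred; ends open. A block set here has its point 34 mm above this one
- packer_a_mid (a point): The thinnest of three loose plain aluminium packing blocks: slab 14 mm thick (own y), 44 wide (own x), 34 high, long edges rounded 3 mm; on top a flat grip stem 20 (x) by 9 (y) by 34 mm high. Point: half-way up, 34 mm above the underside, where the stem begins; z up. About 0.1 kg. Pinch the stem across its 20 mm
- packer_b_mid (a point): The middle one of three loose plain aluminium packing blocks: slab 22 mm thick (own y), 44 wide (own x), 34 high, long edges rounded 3 mm; on top a flat grip stem 20 (x) by 9 (y) by 34 mm high. Point: half-way up, 34 mm above the underside, where the stem begins; z up. About 0.1 kg. Pinch the stem across its 20 mm
- packer_c_mid (a point): The thickest of three loose plain aluminium packing blocks: slab 30 mm thick (own y), 44 wide (own x), 34 high, long edges rounded 3 mm; on top a flat grip stem 20 (x) by 9 (y) by 34 mm high. Point: half-way up, 34 mm above the underside, where the stem begins; z up. About 0.1 kg. Pinch the stem across its 20 mm
Things that resemble listed ones, but are neither listed nor needed, are in the scene too. Leave any turquoise look-alike of the part that bears packer_c_mid alone.

How it is judged:
By the outcome, as a careful person would: the job done as asked, in the order asked, and still so for the second after the job is handed in, with the robot touching nothing.
It also fails if it takes over 56 s, if anything falls off the work surface, if the arm or the gripper's body presses on something with over 40 N, if the wrist force passes 120 N, or if a joint passes its speed limit or range.

### The arm

A 6-joint arm with a two-finger parallel gripper is mounted at the origin on a cart in front of the work surface, level with it; the furniture and walls round the work are solid. World frame = base frame: x ahead of the robot, y to its left, z up, the work surface at z = 0. Lengths are in mm, angles in rad, forces in N, time in s.
With the tool pointing down it reaches from about 275 to 825 mm from the base axis. Payload 5.2 kg.
Tool frame: the origin (TCP) lies at the very end of the fingers, on their centre line; the grasp point (between the pads) lies 19 mm behind it; z points along the fingers, y is the line along which they close (so a half turn about z gives the same grasp; the last joint's range is limited). The gripper opens to 93 mm and grips with 3 to 60 N. Pads are 15 mm wide; open, the fingers measure 128 mm over their backs; the gripper's body (75 mm by 188 mm) begins 65 mm behind the grasp point.
Start: joints at [1.048, 0.259, 1.535, -0, 1.348, -0.203], TCP at [172.885, 522.126, 218.653] pointing down, gripper open.
Joint ranges: [-3.14, 3.14], [-0.91, 2.08], [0.19, 2.58], [-1.22, 4.36], [0.22, 2.71], [-3.12, 3.12]. Speed limits (rad/s): [2.57, 2.57, 3.14, 3.14, 3.14, 3.14].

### API

Orientations are given as [roll, pitch, yaw] about the fixed x, y, z axes, in that order (R = Rz(yaw) Ry(pitch) Rx(roll)).
In Python, from bench import robot gives the robot as it stands. The module is installed in compiled form; this text tells all that it offers. Calls block until the motion is done:
- robot.move_ptp(position, orientation): joint-space move of the TCP to a pose.
- robot.move_linear(position, ori=None, speed=150, f_stop=None): straight line of the TCP; ori=None keeps the orientation; speed is the mean speed in mm/s. With f_stop (N) it stops when the force on the tool has changed by that much, and returns True; else False.
- robot.move_j(angles): joint-space move.
- robot.move_gripper(opening): opening from 0.0 (shut) to 1.0 (fully open); the grip force is fixed at half the most; returns when the fingers have stopped.
- robot.sleep(seconds).
- robot.inverse_kinematics(position, orientation): joint angles nearest the present ones, or None.
- robot.get_image(name): name is "scene" or "top"; returns a dict with "img" (400x640x3 uint8, blue, green, red), "fovy" (degrees; the focal length in pixels is half the picture's height over the tangent of half this angle, whatever the lens; pixels are square), "cx", "cy" (the principal point, pixels), "k1" (the pictures are not rectified: a ray, as slopes to the right and down, at radius r is drawn at 1 + k1 r^2 times it, then the intrinsics apply), "eye" and "orientation" of the camera in the world. Camera axes: x right, y down, z forward; pixel columns grow to the right and rows downward; lengths in mm; the calibration is good to about 2 mm. A picture is of the moment at which its call begins. There is no depth.
A pose or a line that the arm cannot do raises robot.MotionError and nothing moves.
- robot.hand_in(): hands the job in; it is judged then, once.
Readings, each from a call of its own:
- robot.current_t(): time.
- robot.current_qpos(): joint angles.
- robot.current_joint_vel(): joint speeds.
- robot.current_joint_efforts(): joint torques, N m.
- robot.current_tcp_pos(): TCP position.
- robot.current_eef_rot(): TCP orientation.
- robot.current_contact_force(): force on the tool from outside, world axes, zero at the start.
- robot.current_ft_torque(): the same for the moment, N m.
- robot.current_gripper_width(): opening from 0.0 (shut) to 1.0 (fully open).
- robot.current_finger_force(): force on a finger pad.
Only numpy, scipy, OpenCV 4.12 (cv2) and the standard library are available. Lean on these libraries where they do the work, as an engineer would, in place of code of your own. Each camera call takes 0.05 s, during which the arm holds its last target. There are 200 camera calls.

## Working session

There is one attempt and no reset: what is moved stays moved. The work goes in short steps, each a Python script; the robot and the scene stay as the last script left them, time stands still between calls to the robot, and variables do not carry over. Pictures are saved under pics/ and viewed, at most 10 in all, crops included, and the job is handed in when it is done.

```bash
mkdir -p pics; python3 - <<'E'
from bench import robot
import cv2
for n in("scene","top"):
    d=robot.get_image(n); cv2.imwrite(f"pics/{n}0.png",d["img"]); print(n,{k:v for k,v in d.items() if k!="img"})
print(robot.current_t(),robot.current_eef_rot())
E
```

```text
scene {'fovy': 49.206933422877896, 'cx': 326.10451350599163, 'cy': 203.8837523059842, 'k1': -0.08577259055767855, 'eye': array([ 160.27628604, -544.41684623,  592.36350655]), 'orientation': array([-2.29164741e+00,  2.25795776e-03, -5.91279997e-01])}
top {'fovy': 42.66610151508878, 'cx': 321.63111936580975, 'cy': 204.52425474435483, 'k1': 0.01055156149130918, 'eye': array([358.10139579,  -4.09850682, 948.86747408]), 'orientation': array([-2.95302017, -0.0032373 , -1.58908656])}
0.1 [-3.13995675e+00 -3.18715304e-04  2.82183369e+00]
```

View pics/scene0.png

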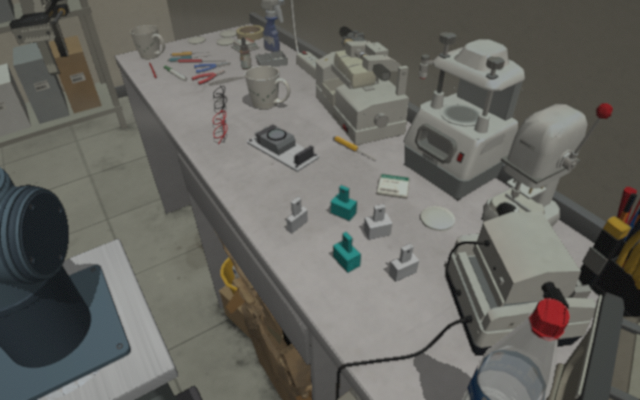

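View pics/top0.png

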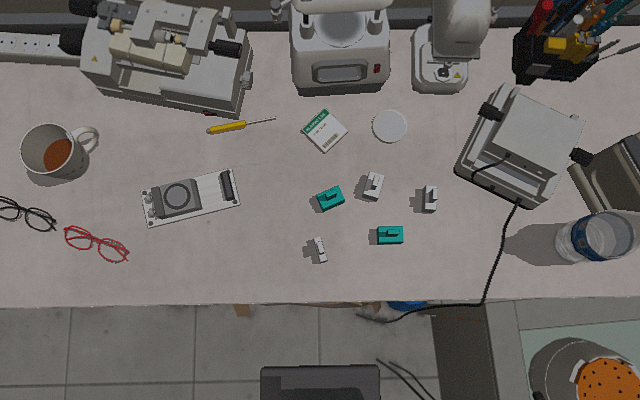

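The scene shows a bed in top at about (192,196). There are three grey blocks, at (319,250), (373,187) and (430,199), and two turquoise look-alikes at (330,198) and (390,235), which I'll leave alone. The gap is 48 mm, so 14+30=44 fits: blocks A and C. I'll enlarge to tell which block is which.

```bash
python3 - <<'E'
import cv2
t=cv2.imread("pics/top0.png"); s=cv2.imread("pics/scene0.png")
def c(im,x,y,w,h,f,n): cv2.imwrite(n,cv2.resize(im[y:y+h,x:x+w],None,fx=f,fy=f,interpolation=cv2.INTER_CUBIC))
c(t,295,165,152,104,5,"pics/blk.png")
c(t,135,160,120,75,6,"pics/bed.png")
E
```

```text
(no output)
```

View pics/blk.png

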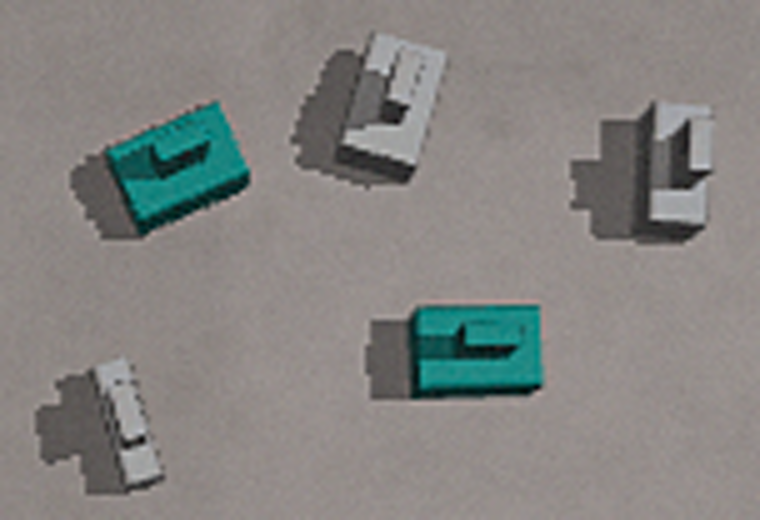

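View pics/bed.png

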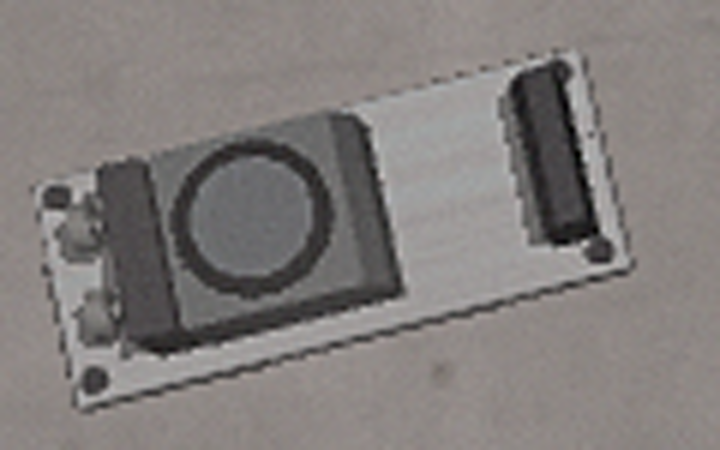

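In the blocks crop, thin A is at (319,250) and measures ≈14 mm. The block at (430,199) measures ≈22 mm, so it's B. The block at (373,187) is the widest grey one, so it's C. The turquoise ones stay put. Next I'll fit poses from clicked corners and overlay wireframes in both cameras to confirm.

```bash
cat > h.py <<'E'
import numpy as np, cv2
from scipy.spatial.transform import Rotation as R
from scipy.optimize import least_squares
from bench import robot
def cam(n):
    d=robot.get_image(n); d["R"]=R.from_euler("xyz",d["orientation"]).as_matrix(); d["f"]=200/np.tan(np.radians(d["fovy"]/2)); return d
def proj(d,P):
    p=(np.atleast_2d(P)-d["eye"])@d["R"]; s=p[:,:2]/p[:,2:]; s=s*(1+d["k1"]*(s**2).sum(1,keepdims=True)); return s*d["f"]+[d["cx"],d["cy"]]
def unproj(d,px,z):
    K=np.array([[d["f"],0,d["cx"]],[0,d["f"],d["cy"]],[0,0,1]])
    u=cv2.undistortPoints(np.float64(px).reshape(-1,1,2),K,np.array([d["k1"],0,0,0,0]))[:,0]
    v=np.c_[u,np.ones(len(u))]@d["R"].T; return d["eye"]+v*((z-d["eye"][2])/v[:,2:])
def Rz(a): return np.array([[np.cos(a),-np.sin(a),0],[np.sin(a),np.cos(a),0],[0,0,1]])
def tf(pose,pts): x,y,a=pose; return np.asarray(pts,float)@Rz(a).T+[x,y,0]
def box(x0,x1,y0,y1,z0,z1):
    c=[(x,y,z) for z in(z0,z1) for x,y in((x0,y0),(x1,y0),(x1,y1),(x0,y1))]
    return np.array(c),[(0,1),(1,2),(2,3),(3,0),(4,5),(5,6),(6,7),(7,4),(0,4),(1,5),(2,6),(3,7)]
def draw(im,d,off,f,pose,b,col):
    p=(proj(d,tf(pose,b[0]))-off+.5)*f-.5
    for i,j in b[1]: cv2.line(im,tuple(int(v) for v in p[i]),tuple(int(v) for v in p[j]),col,1,cv2.LINE_AA)
def crop(d,x,y,w,h,f): return cv2.resize(d["img"][y:y+h,x:x+w],None,fx=f,fy=f,interpolation=cv2.INTER_CUBIC)
def packer(t): return [box(-22,22,-t/2,t/2,0,34),box(-10,10,-4.5,4.5,34,68)]
def bed(): return [box(-25,25,-39,-24,8,36),box(-28,28,24,30,8,26),box(-25,25,-39,-30,36,36),box(-28,28,30,31,36,36)]
E
python3 - <<'E'
from h import *
t=cam("top"); s=cam("scene")
# slab top corners in crop (x5), order along: ends
cl={"A":[(90,368),(128,358),(165,478),(128,489)],"C":[(375,33),(447,52),(413,168),(340,148)],"B":[(653,102),(713,102),(706,221),(650,221)]}
T={"A":14,"B":22,"C":30}; poses={}
for k,c in cl.items():
    P=unproj(t,(np.array(c)+.5)/5-.5+[295,165],34)[:,:2]
    ctr=P.mean(0); v=(P[0]+P[1]-P[2]-P[3]); a=np.arctan2(v[1],v[0])
    poses[k]=(*ctr,a); print(k,np.round(ctr,1),round(a,3),"thick",np.linalg.norm(P[0]-P[1]),np.linalg.norm(P[3]-P[2]),"len",np.linalg.norm(v)/2)
P=unproj(t,(np.array([(38,188),(577,50),(633,265),(82,405)])+.5)/6-.5+[135,160],8)
print(P.round(1)); yb=(P[0]+P[3]-P[1]-P[2])/2; print("plate len",np.linalg.norm(yb),"wid",np.linalg.norm(P[1]-P[2])); a=np.arctan2(yb[1],yb[0])-np.pi/2
# carrier slope top edge at z=36 (y=+30): crop (333,113),(372,295)?; base edge z 8..; cheek outer top edge y=-39
E1=unproj(t,(np.array([(335,113),(385,292)])+.5)/6-.5+[135,160],36)
E2=unproj(t,(np.array([(540,68),(567,232)])+.5)/6-.5+[135,160],36)
c=P.mean(0)
for E in (E1,E2): print("bedframe",((E-c)@Rz(a)).round(1))
u=Rz(a)[:,1]; y1=((E1-c)@u).mean()-30
g=c+u*y1; poses["bed"]=(g[0],g[1],a); print(poses)
A=crop(t,135,160,120,75,5); 
for b in bed(): draw(A,t,[135,160],5,poses["bed"],b,(0,255,0))
q=proj(s,[[g[0],g[1],20]])[0].astype(int)-[45,35]
B=crop(s,*q,90,75,4)
for b in bed(): draw(B,s,q,4,poses["bed"],b,(0,255,0))
cv2.imwrite("pics/bedo.png",np.vstack([np.pad(A,((0,0),(0,0),(0,0)))[:300],np.pad(B[:300],((0,0),(0,240),(0,0)))])[:600])
C=crop(t,295,165,152,104,3);D=crop(s,270,180,155,110,4)
for k in T:
    for b in packer(T[k]): draw(C,t,[295,165],3,poses[k],b,(0,0,255)); draw(D,s,[270,180],4,poses[k],b,(0,0,255))
cv2.imwrite("pics/blko.png",np.vstack([np.pad(C[:,:],((0,0),(0,620-456),(0,0)))[:290],D[:300]]))
import json; json.dump(poses,open("poses.json","w"))
E
```

```text
A [451.3  -6.1] 0.284 thick 14.119544693994388 13.749159276427502 len 45.20139308876283
C [ 568.1 -105.7] -0.319 thick 27.325960484811876 27.53728422505114 len 45.46899181148309
B [ 543.4 -209.5] -0.099 thick 21.983910156253877 20.337202385876324 len 44.47657056577997
[[569.5 327.9   8. ]
 [611.2 160.4   8. ]
 [541.7 142.    8. ]
 [500.7 311.2   8. ]]
plate len 173.34428879954984 wid 71.87388525698246
bedframe [[ 26.9 -13.2  28. ]
 [-31.3 -16.2  28. ]]
bedframe [[ 24.8 -76.7  28. ]
 [-27.3 -73.3  28. ]]
{'A': (np.float64(451.3220006191868), np.float64(-6.089062554396474), np.float64(0.28360349241697697)), 'C': (np.float64(568.107908346425), np.float64(-105.72311914140279), np.float64(-0.31897048425121793)), 'B': (np.float64(543.3519592849683), np.float64(-209.46863798200226), np.float64(-0.0991214538209418)), 'bed': (np.float64(566.4646639377562), np.float64(191.96162023967173), np.float64(0.24074752666398447))}
```

View pics/bedo.png

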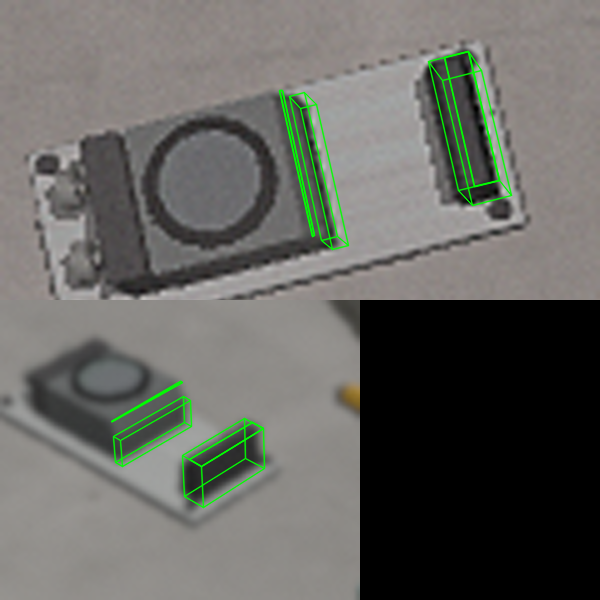

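View pics/blko.png

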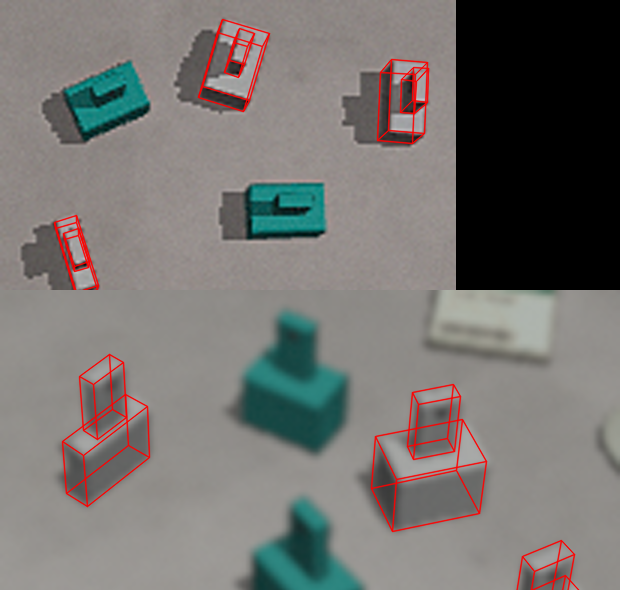

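Block wireframes match, so A and C are confirmed. The bed overlay is a few mm off on the cheek, so I'll zoom in on the gap with contrast stretched.

```bash
python3 - <<'E'
from h import *
t=cam("top"); s=cam("scene")
A=crop(t,182,163,66,50,9); B=crop(s,265,120,60,50,10)[:, :]
g=lambda i: (255*(i/255.)**.6).astype(np.uint8)
A,B=g(A),g(B); h=600
A=crop({"img":t["img"]},182,165,66,42,7); B=crop({"img":s["img"]},250,122,70,48,7)
A,B=g(A),g(B)
im=np.zeros((600,500,3),np.uint8); im[:A.shape[0],:A.shape[1]]=A; im[294:294+306,:B.shape[1]]=B[:306]
cv2.imwrite("pics/gapz.png",im)
E
```

```text
(no output)
```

View pics/gapz.png

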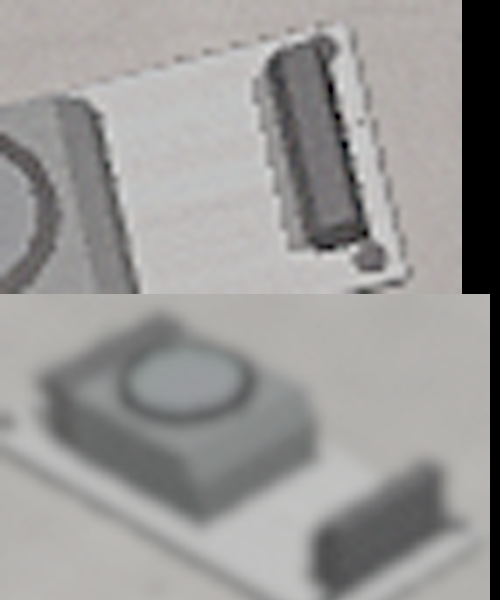

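Now clear: in the top half, the carrier top edge runs (57,100)-(97,285) and its floor edge (103,110)-(140,305). The cheek's inner dark edge runs (272,60)-(308,240) and its outer edge (330,45)-(368,235); the strip to its left is shadow.

```bash
python3 - <<'E'
from h import *
import json
p=json.load(open("poses.json"))
t=cam("top"); s=cam("scene")
g=np.array([*p["bed"][:2],0]);a=p["bed"][2]
def f(n,d,off,pts,z,nom):
    P=unproj(d,(np.array(pts)+.5)/7-.5+off,z); q=(P-g)@Rz(a); print(n,q[:,:2].round(1).tolist(),"dy",(q[:,1].mean()-nom).round(1),"ang",np.arctan2(-(q[0,1]-q[1,1]),q[0,0]-q[1,0]).round(3))
o=[182,165]
f("car top",t,o,[(57,100),(97,285)],36,30)
f("car floor",t,o,[(103,110),(140,305)],8,24)
f("chk in z26",t,o,[(272,60),(308,240)],26,-24)
f("chk top in",t,o,[(293,50),(325,235)],36,-30)
f("chk out z8",t,o,[(332,55),(368,235)],8,-39)
o=[250,122-42]
f("S chk top out",s,[250,122-42],[(430,462),(318,535)],36,-39)
f("S chk bot",s,[250,122-42],[(445,520),(330,595)],8,-39)
f("S car floor",s,o,[(318,455),(205,522)],8,24)
f("S car z26",s,o,[(318,425),(210,480)],26,24)
E
```

```text
car top [[26.4, 32.9], [-24.4, 33.2]] dy 3.0 ang 0.007
car floor [[29.0, 26.8], [-25.7, 28.6]] dy 3.7 ang 0.033
chk in z26 [[25.6, -22.5], [-24.3, -20.9]] dy 2.3 ang 0.032
chk top in [[23.9, -29.7], [-26.6, -26.7]] dy 1.8 ang 0.058
chk out z8 [[28.2, -36.1], [-22.7, -34.3]] dy 3.8 ang 0.035
S chk top out [[23.1, -29.7], [-30.4, -32.1]] dy 8.1 ang -0.044
S chk bot [[31.3, -27.9], [-24.2, -29.5]] dy 10.3 ang -0.029
S car floor [[30.3, 31.5], [-23.2, 30.9]] dy 7.2 ang -0.011
S car z26 [[24.6, 24.4], [-22.4, 27.4]] dy 1.9 ang 0.063
```

```bash
cat >> h.py <<'E'
import json
def poses():
    p=json.load(open("poses.json")); x,y,a=p["bed"]; q=Rz(a)@[1,3,0]; p["bed"]=(x+q[0],y+q[1],.235); return p
def ori(a): return [np.pi,0,a+np.pi/2]
def pick(k):
    x,y,a=poses()[k]
    robot.move_gripper(.45)
    robot.move_ptp([x,y,130],ori(a)); robot.move_linear([x,y,39],speed=80,f_stop=8)
    robot.move_gripper(0.0)
    print("w",robot.current_gripper_width()*93,"F",robot.current_finger_force(),robot.current_tcp_pos())
    z=robot.current_tcp_pos()[2]
    robot.move_linear([x,y,z+101],speed=120); print("lifted w",robot.current_gripper_width()*93,robot.current_contact_force()); return z
def bedpt(u,v,z): x,y,a=poses()["bed"]; q=Rz(a)@[u,v,0]; return [x+q[0],y+q[1],z]
def inbed(P): x,y,a=poses()["bed"]; return Rz(a).T@(np.array(P)-[x,y,0])
E
python3 - <<'E'
from h import *
z=pick("C")
robot.move_ptp(bedpt(0,6,z+70),ori(.235))
robot.move_linear(bedpt(0,6,z+50),speed=60)
t=cam("top");s=cam("scene")
im=np.zeros((600,500,3),np.uint8);im[:294,:462]=crop(t,182,165,66,42,7);B=crop(s,250,105,70,43,7);im[294:294+301,:490]=B
cv2.imwrite("pics/hold.png",im)
print(z,robot.current_t(),robot.current_contact_force(),robot.current_gripper_width()*93,robot.current_eef_rot())
E
```

```text
w 19.720221169438624 F 29.98979151248932 [ 568.38006545 -105.83003501   39.24375772]
lifted w 19.76164175866542 [-0.2381016  -0.72105879 -2.62877816]
39.243757723182654 8.5333 [-0.15706174  0.45803323 -0.87592288] 19.89776397762113 [3.14138007e+00 3.25482007e-05 1.80549988e+00]
```

View pics/hold.png

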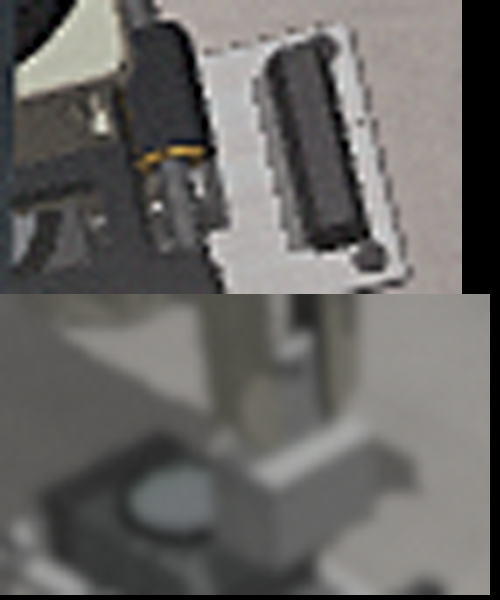

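C is held and centred over the gap. Lowering now, then feeling sideways for the carrier face.

```bash
python3 - <<'E'
from h import *
z=39.24; O=ori(.235)
r=robot.move_linear(bedpt(0,3,z+42),O,speed=60); 
r=robot.move_linear(bedpt(0,3,z+9.5),speed=35,f_stop=6); p=robot.current_tcp_pos(); print("down",r,inbed(p).round(2),robot.current_contact_force().round(2))
if not r:
    r=robot.move_linear(bedpt(0,16,z+9.5),speed=12,f_stop=3); p=robot.current_tcp_pos(); print("side",r,inbed(p).round(2),robot.current_contact_force().round(2))
print(robot.current_t())
E
```

```text
down False [ 0.23  2.96 48.96] [ 0.04  0.73 -1.85]
side True [-0.46  9.9  48.19] [ 1.75 -1.23 -1.07]
10.575
```

Contact came at y=9.9, against an expected ≈9. Setting C down there with a slight back-off.

```bash
python3 - <<'E'
from h import *
z=39.24
robot.move_linear(bedpt(0,9.4,z+9),speed=15)
r=robot.move_linear(bedpt(0,9.4,z+5),speed=12,f_stop=5); p=robot.current_tcp_pos(); print("floor",r,inbed(p).round(2),robot.current_contact_force().round(2))
robot.move_gripper(.36); print(robot.current_contact_force().round(2),robot.current_gripper_width()*93)
P=inbed(robot.current_tcp_pos()); robot.move_linear(bedpt(P[0],P[1],150),speed=120)
za=pick("A")
robot.move_ptp(bedpt(0,-14.5,za+75),ori(.235)); 
robot.move_linear(bedpt(0,-14.5,za+48),speed=60)
print("za",za,robot.current_t(),inbed(robot.current_tcp_pos()),robot.current_contact_force())
t=cam("top");s=cam("scene")
im=np.zeros((600,500,3),np.uint8);im[:294,:462]=crop(t,182,165,66,42,7);B=crop(s,250,105,70,43,7);im[294:294+301,:490]=B
cv2.imwrite("pics/hold2.png",(255*(im/255.)**.7).astype(np.uint8))
E
```

```text
floor True [1.000e-02 9.480e+00 4.715e+01] [-0.49  0.15  4.24]
[ 0.54 -0.18  0.59] 33.04858434297901
w 19.63529123045953 F 29.996752738952637 [451.48410675  -6.1230097   39.15817045]
lifted w 19.7089433620374 [-0.31940661 -0.76620939 -1.03095   ]
za 39.15817045091813 18.175 [ -0.12708573 -14.63287439  86.88184845] [-0.58539498 -0.3128282  -0.31337923]
```

View pics/hold2.png

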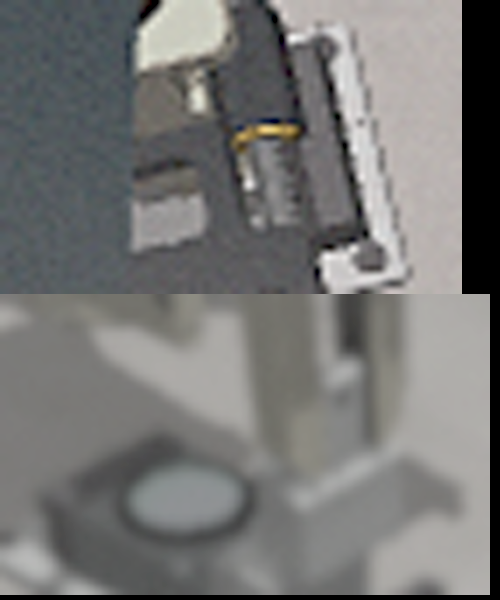

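```bash
python3 - <<'E'
from h import *
za=39.16
r=robot.move_linear(bedpt(0,-14.5,za+4),speed=20,f_stop=4); p=robot.current_tcp_pos(); print(r,inbed(p).round(2),robot.current_contact_force().round(2),robot.current_ft_torque().round(3),robot.current_t())
E
```

```text
True [ 2.000e-02 -1.447e+01  4.714e+01] [ 0.1  -0.07  4.37] [-0.085  0.119  0.001] 20.0417
```

Straight down to the floor (z 47.14) with no side force. Releasing, retreating and checking.

```bash
python3 - <<'E'
from h import *
robot.move_gripper(.36); P=inbed(robot.current_tcp_pos()); robot.move_linear(bedpt(P[0],P[1],150),speed=120)
robot.move_ptp([300,-150,300],ori(0))
t=cam("top");s=cam("scene")
im=np.zeros((600,500,3),np.uint8);im[:294,:462]=crop(t,182,165,66,42,7);B=crop(s,250,105,70,43,7);im[294:294+301,:490]=B
cv2.imwrite("pics/end.png",(255*(im/255.)**.7).astype(np.uint8)); print(robot.current_t())
E
```

```text
23.3
```

View pics/end.png

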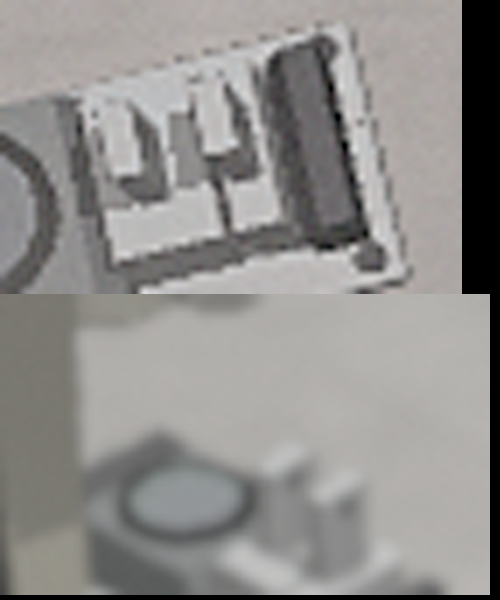

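The picture shows both blocks upright side by side in the gap, stems at (120,140) and (215,110), fully down and midway along the cheek.

```bash
python3 -c "
from bench import robot
print(robot.hand_in())"
```

```text
the job is handed in; nothing more can be done
None
```

The job is handed in at about 23 s: blocks C (30 mm) and A (14 mm) stand side by side in the gap, stems up and fully down on the bed, placed with only a few newtons, and B and the turquoise look-alikes were never touched.

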